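# File the incoming order box by colour and clamp its lane

### The arm

A 6-joint arm with a two-finger parallel gripper is mounted at the origin on the work surface. World frame = base frame: x ahead of the robot, y to its left, z up, the work surface at z = 0. Lengths are in m, angles in degrees, forces in N, time in s.
With the tool pointing down it reaches from about 0.4 to 0.825 m from the base axis. Payload 7 kg.
Tool frame: the origin (TCP) lies at the very end of the fingers, on their centre line; the grasp point (between the pads) lies 19 mm behind it; z points along the fingers, y is the direction in which the jaws open and shut (so a half turn about z gives the same grasp; the last joint's range is limited). The gripper opens to 88 mm and grips with 3 to 60 N. Pads are 19 mm wide; open, the fingers measure 130 mm over their backs; the gripper's body (78 mm by 193 mm) begins 47 mm behind the grasp point.
Start: joints at [90.132, 20.546, 0.682, 0, -70.136, -16.507], TCP at [0.19, 0.648, 0.227] pointing down, gripper open.
Joint ranges: [-176.03, 176.03], [-82.01, 121.73], [-58.28, 71.71], [-173.87, 95.51], [-174.79, -0.11], [-173.66, 173.66]. Speed limits (degrees/s): [136.94, 136.94, 172.46, 180, 180, 180].

### API

Orientations are given as [roll, pitch, yaw] about the fixed x, y, z axes, in that order (R = Rz(yaw) Ry(pitch) Rx(roll)).
In Python, from plant import ctrl gives the robot as it stands.
- The arm moves only by the tool move_arm, never from a script. Its argument "increments" is a list of rows, each a list of 2 entries, a list of its own where there are three numbers: the shift along the world's x, y, z in mm, then the turn about the world's z in rad. A call has exactly 8 rows; each row shifts and turns the pose as measured when the row begins; what a row does not reach is not made up. A row lasts 1/10 s, in which the tool goes at most 50 mm and 8.59 degrees, less where a joint would pass 70% of its speed; a pose out of reach is approached as far as the arm can. A call with a gripper value outside its range is refused whole. "jaw" is the gripper command: -1 is shut, 1 is fully open, values between are in proportion, set as the call begins (left out, the last holds). The fingers move at their own pace and stop on an object; the grip force is fixed at half the most. Time passes only in rows, so rows that do not move let the fingers close, or fill a call up. It gives the time, the measured TCP pose, the force and the opening at its end, in the units of the state.
- ctrl.get_obs(): the state, without advancing time (a new reading comes with each control period).
- ctrl.snapshot(name): name is "scene" or "top" or "wrist"; returns a dict with "color" (420x560x3 uint8, red, green, blue), "fx", "fy", "cx", "cy" (pixels), "D" ([k1, k2, p1, p2, k3] as OpenCV has them; the pictures are not rectified), "R" (3x3) and "t" (3): a world point X has camera coordinates R X + t. Camera axes: x right, y down, z forward; pixel columns grow to the right and rows downward; lengths in m; the calibration is good to about 2 mm. A picture is of the moment at which its call begins. There is no depth.
- ctrl.close_job(): hands the job in, once; it reports no verdict.
The state is a dict: "clock": time; "joint_pos": joint angles; "qvel": joint speeds; "tau": joint torques, N m; "tool_pos": TCP position; "orientation": TCP orientation; "force": force on the tool from outside, world axes, zero at the start; "moment": the same for the moment, N m; "opening": finger opening in m.
Only numpy, scipy, OpenCV 4.12 (cv2) and the standard library are available. Lean on these libraries where they do the work, as an engineer would, in place of code of your own. Each camera call takes 0.05 s, during which the arm holds its last target.

### The job

Take the order box that stands on the green intake mat and set it down gently, upright, in the two-lane rack, in the lane that holds the box of its own colour, between that box and the lane's sliding stop. Gently push that stop in until all boxes of the lane stand upright and close together and the sprung pad at the divider clearly pushes back, so that the stop stays pressed against the pack when you let go. Leave the box on the red hold mat and everything in the other lane alone.

Things in the scene. Friction and masses are not known exactly. Their poses are not given: they have to be found in the camera images.
- rack: open steel rack, 146 (x) x 620 mm (y), origin at the middle of its underside, z up. Two lanes along its y: left lane at +y, right lane at -y. Floor 6 mm above the table; front and back lips 10 mm high leave 134 mm. Each lane holds, from the middle outwards with small gaps: a grey box, a coloured box (blue in one lane, yellow in the other), a free space of about 100 mm, the stop.
- rack_middle (a point): middle of the rack's floor. Near it stands the fixed divider wall (170 mm tall, 12 thick) between the lanes, with a sprung black pad (100 x 110 mm) on each side. A pad's face stands 19 to 41 mm from this point along y: this differs from day to day and is not measured. The pad starts to give at 4 N, then 1 mm per 1 N, up to 12 mm. Over 25 N on a box is too rough.
- handle_left (a point): black block handle on the outer side of the left (+y) lane's stop; point: middle of its outer face, 110 mm above the table. Block 40 (rack x) x 26 (rack y) x 40 mm tall, top at 130 mm. Inward of it is the stop plate (118 wide, 8 thick, top at 130 mm); the plate's inner face, which meets the pack, lies 34 mm inward (towards the divider) of this point.
- stop_left (a joint): travel (m) of the left (+y) lane's sliding stop along the rack's y: 0 fully out, grows inward to the divider, 0.16 at most. The stop never tips. It takes about 8 N to move it (some 1 N more per 50 mm/s) and it stays where it is left, holding against up to about 8 N from the pack.
- handle_right (a point): black block handle on the outer side of the right (-y) lane's stop; point: middle of its outer face, 110 mm above the table. Block 40 (rack x) x 26 (rack y) x 40 mm tall, top at 130 mm. Inward of it is the stop plate (118 wide, 8 thick, top at 130 mm); the plate's inner face, which meets the pack, lies 34 mm inward (towards the divider) of this point.
- stop_right (a joint): travel (m) of the right (-y) lane's sliding stop along the rack's y: 0 fully out, grows inward to the divider, 0.16 at most. The stop never tips. It takes about 8 N to move it (some 1 N more per 50 mm/s) and it stays where it is left, holding against up to about 8 N from the pack.
- intake_mat: green mat, 150 x 80 x 3 mm, fixed on the table; origin at the middle of its underside. The box to be filed stands on it.
- hold_mat: red mat, 150 x 80 x 3 mm, fixed on the table; origin at the middle of its underside. The box on it stays there.
- blue_loose_center (a point): blue order box, 110 (its x) x 30 (its y, the thickness) x 150 mm tall, closed, smooth, about 0.11 kg, standing upright; this point is its centre, 75 mm above its underside; z up, y across its thickness. It starts on one of the two mats.
- yellow_loose_center (a point): yellow order box, 110 (its x) x 30 (its y, the thickness) x 150 mm tall, closed, smooth, about 0.11 kg, standing upright; this point is its centre, 75 mm above its underside; z up, y across its thickness. It starts on one of the two mats.
- blue_filed_center (a point): blue order box, 110 (its x) x 30 (its y, the thickness) x 150 mm tall, closed, smooth, about 0.11 kg, standing upright; this point is its centre, 75 mm above its underside; z up, y across its thickness. It starts in one of the lanes of the rack.
- yellow_filed_center (a point): yellow order box, 110 (its x) x 30 (its y, the thickness) x 150 mm tall, closed, smooth, about 0.11 kg, standing upright; this point is its centre, 75 mm above its underside; z up, y across its thickness. It starts in the other lane of the rack.
- grey_left_center (a point): grey order box, 110 (its x) x 30 (its y, the thickness) x 150 mm tall, closed, smooth, about 0.11 kg, standing upright; this point is its centre, 75 mm above its underside; z up, y across its thickness. In the left lane, next to the divider.
- grey_right_center (a point): grey order box, 110 (its x) x 30 (its y, the thickness) x 150 mm tall, closed, smooth, about 0.11 kg, standing upright; this point is its centre, 75 mm above its underside; z up, y across its thickness. In the right lane, next to the divider.
There are look-alikes about, which are no part of the job. What is shaped like the part that bears grey_right_center but turquoise is not meant.

How it is judged (in metres and radians):
At the end, for the whole second after the job is handed in: Intake box next to the filed box of its colour, on the stop side; that lane's boxes upright and square (0.08 rad), centres under 36 mm apart, stop pressing with over 2 N when let go. Other box on the hold mat (35 mm); other lane: stop moved under 6 mm, boxes under 12 mm (((horizontal distance between yellow_loose_center and hold_mat below 0.035 m and angle between yellow_loose_center's own z axis and vertical below 0.1 rad and y of blue_filed_center in the frame of rack above 0.03 m and y of blue_loose_center in the frame of rack above 0.09 m and height (world z) of blue_loose_center between 0.072 and 0.088 m and horizontal distance between blue_loose_center and blue_filed_center below 0.036 m and horizontal distance between blue_filed_center and grey_left_center below 0.036 m and horizontal distance between blue_loose_center and grey_left_center above 0.05 m and angle between each of blue_loose_center, blue_filed_center, grey_left_center's own z axis and vertical below 0.08 rad and angle between the y axis of blue_loose_center and the y axis of rack, either way round below 0.08 rad and contact force between stop_left and blue_loose above 2 N and linear speed of blue_loose below 0.01 m/s and distance of handle_right from where it was at the start of the episode below 0.006 m and distance of each of yellow_filed_center, grey_right_center from where it was at the start of the episode below 0.012 m) or (horizontal distance between yellow_loose_center and hold_mat below 0.035 m and angle between yellow_loose_center's own z axis and vertical below 0.1 rad and y of blue_filed_center in the frame of rack below -0.03 m and y of blue_loose_center in the frame of rack below -0.09 m and height (world z) of blue_loose_center between 0.072 and 0.088 m and horizontal distance between blue_loose_center and blue_filed_center below 0.036 m and horizontal distance between blue_filed_center and grey_right_center below 0.036 m and horizontal distance between blue_loose_center and grey_right_center above 0.05 m and angle between each of blue_loose_center, blue_filed_center, grey_right_center's own z axis and vertical below 0.08 rad and angle between the y axis of blue_loose_center and the y axis of rack, either way round below 0.08 rad and contact force between stop_right and blue_loose above 2 N and linear speed of blue_loose below 0.01 m/s and distance of handle_left from where it was at the start of the episode below 0.006 m and distance of each of yellow_filed_center, grey_left_center from where it was at the start of the episode below 0.012 m) or (horizontal distance between blue_loose_center and hold_mat below 0.035 m and angle between blue_loose_center's own z axis and vertical below 0.1 rad and y of yellow_filed_center in the frame of rack above 0.03 m and y of yellow_loose_center in the frame of rack above 0.09 m and height (world z) of yellow_loose_center between 0.072 and 0.088 m and horizontal distance between yellow_loose_center and yellow_filed_center below 0.036 m and horizontal distance between yellow_filed_center and grey_left_center below 0.036 m and horizontal distance between yellow_loose_center and grey_left_center above 0.05 m and angle between each of yellow_loose_center, yellow_filed_center, grey_left_center's own z axis and vertical below 0.08 rad and angle between the y axis of yellow_loose_center and the y axis of rack, either way round below 0.08 rad and contact force between stop_left and yellow_loose above 2 N and linear speed of yellow_loose below 0.01 m/s and distance of handle_right from where it was at the start of the episode below 0.006 m and distance of each of blue_filed_center, grey_right_center from where it was at the start of the episode below 0.012 m) or (horizontal distance between blue_loose_center and hold_mat below 0.035 m and angle between blue_loose_center's own z axis and vertical below 0.1 rad and y of yellow_filed_center in the frame of rack below -0.03 m and y of yellow_loose_center in the frame of rack below -0.09 m and height (world z) of yellow_loose_center between 0.072 and 0.088 m and horizontal distance between yellow_loose_center and yellow_filed_center below 0.036 m and horizontal distance between yellow_filed_center and grey_right_center below 0.036 m and horizontal distance between yellow_loose_center and grey_right_center above 0.05 m and angle between each of yellow_loose_center, yellow_filed_center, grey_right_center's own z axis and vertical below 0.08 rad and angle between the y axis of yellow_loose_center and the y axis of rack, either way round below 0.08 rad and contact force between stop_right and yellow_loose above 2 N and linear speed of yellow_loose below 0.01 m/s and distance of handle_left from where it was at the start of the episode below 0.006 m and distance of each of blue_filed_center, grey_left_center from where it was at the start of the episode below 0.012 m))); the robot touches nothing.
It fails at once if a stop pressed a blue loose box with more than 25 N (not gentle) (contact force between any of stop_left, stop_right and blue_loose above 25 N).
It fails at once if a stop pressed a yellow loose box with more than 25 N (not gentle) (contact force between any of stop_left, stop_right and yellow_loose above 25 N).
It fails at once if the blue loose box was dropped (let go and falling faster than 0.8 m/s, some 30 mm of free fall) (linear speed of blue_loose above 0.8 m/s and contact force between the fingers and blue_loose below 0.05 N).
It fails at once if the yellow loose box was dropped (let go and falling faster than 0.8 m/s, some 30 mm of free fall) (linear speed of yellow_loose above 0.8 m/s and contact force between the fingers and yellow_loose below 0.05 N).
It also fails if it takes over 61 s, if anything falls off the work surface, if the arm or the gripper's body presses on something with over 40 N, if the wrist force passes 120 N, or if a joint passes its speed limit or range.

## Working session

There is one attempt and no reset: what is moved stays moved. The work goes in short steps, Python scripts to look and compute and a tool call to move; the robot and the scene stay as the last step left them, time stands still between calls to the robot, and variables do not carry over. Pictures are saved under pics/ and viewed, and the job is handed in when it is done.

Besides the shell and the picture viewer there is one more tool, called after "Request:" as name(argument=value, ...), one argument or row to a line, values as JSON. move_arm: Moves the arm, as the interface text tells. Its arguments: {"type":"object","properties":{"increments":{"type":"array","items":{"type":"array"}},"jaw":{"type":"number"}},"required":["increments"]}

```bash
ls; mkdir -p pics; python3 - <<'E'
from plant import ctrl
import cv2,pickle
o=ctrl.get_obs();print(o)
for n in("scene","top","wrist"):
    s=ctrl.snapshot(n);pickle.dump(s,open(f"{n}0.pkl","wb"));cv2.imwrite(f"pics/{n}0.png",s["color"][:,:,::-1])
    print(n,s["fx"],s["cx"],s["D"],s["R"],s["t"])
E
```

```text
pics
{'clock': 0.0, 'joint_pos': array([ 9.01310507e+01,  2.05934750e+01,  6.32176004e-01, -1.97163802e-02,
       -7.01357023e+01, -1.65079056e+01]), 'qvel': array([-0.04412957,  0.07844049,  0.06870446,  0.1010278 , -0.03577248,
        0.08119336]), 'tau': array([ 8.34954608e-05, -5.82722247e+01,  2.93058103e+01,  6.99725792e+00,
        6.95596682e-03, -1.44915562e-04]), 'tool_pos': array([0.19019799, 0.64712648, 0.2255888 ]), 'orientation': array([ 1.79901730e+02, -9.79496631e-03, -1.63835617e+01]), 'force': array([0.20852406, 0.33953592, 0.42193333]), 'moment': array([-0.06079491, -0.04083199,  0.01303166]), 'opening': 0.08740973560811072}
scene 444.61095217803864 277.465138668966 [-0.02415945  0.          0.          0.          0.        ] [[ 0.51140462  0.85931841  0.00609778]
 [ 0.61696156 -0.36221331 -0.69868444]
 [-0.59818371  0.36107255 -0.71540399]] [-0.25989231 -0.25231261  1.27992721]
top 418.26834698628335 276.8981675959263 [0.00037722 0.         0.         0.         0.        ] [[-9.38000379e-04 -9.99570682e-01  2.92843134e-02]
 [-9.80928951e-01 -4.77211495e-03 -1.94308053e-01]
 [ 1.94364381e-01 -2.89080919e-02 -9.80503345e-01]] [-0.01031719  0.55083157  0.96138795]
wrist 325.0889692932439 279.16341568293507 [0.0201477 0.        0.        0.        0.       ] [[-0.28085067 -0.95974801  0.0025814 ]
 [-0.92449338  0.27125449  0.26783016]
 [-0.25774968  0.07283379 -0.96346268]] [ 0.67259676 -0.03304409  0.38981922]
```

View pics/scene0.png

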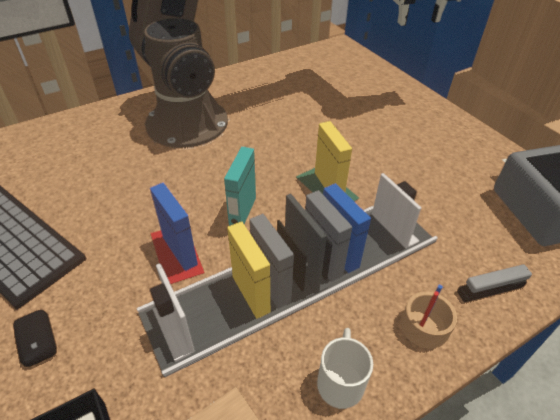

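View pics/top0.png

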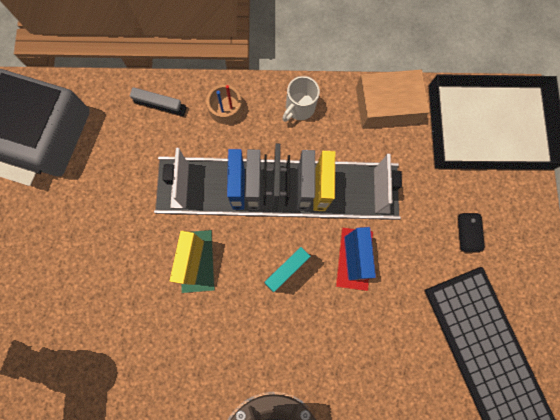

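View pics/wrist0.png

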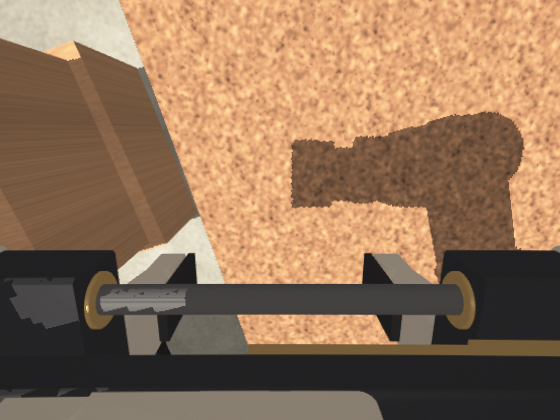

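The loose yellow box at (187,257) in top stands on the green mat. The filed yellow box at (327,180) is in the right (-y) lane, whose handle is at (396,181). The blue loose box is on the red mat, and the turquoise box is the look-alike.

```bash
cat > h.py <<'E'
import numpy as np,cv2,pickle
from plant import ctrl
def cam(s):
    K=np.array([[s["fx"],0,s["cx"]],[0,s["fy"],s["cy"]],[0,0,1.]]);return K,np.array(s["D"],float),np.array(s["R"],float),np.array(s["t"],float)
def ray(s,px,z):
    K,D,R,t=cam(s);u=cv2.undistortPoints(np.array(px,float).reshape(-1,1,2),K,D).reshape(-1,2)
    d=np.c_[u,np.ones(len(u))]@R;c=-R.T@t
    return c+d*((z-c[2])/d[:,2])[:,None]
def proj(s,X):
    K,D,R,t=cam(s);return cv2.projectPoints(np.array(X,float).reshape(-1,1,3),cv2.Rodrigues(R)[0],t,K,D)[0].reshape(-1,2)
def load(n):return pickle.load(open(n+".pkl","rb"))
def crop(s,x0,y0,x1,y1,k,name):
    cv2.imwrite(f"pics/{name}.png",cv2.resize(s["color"][y0:y1,x0:x1,::-1],None,fx=k,fy=k,interpolation=cv2.INTER_NEAREST))
E
python3 - <<'E'
from h import *
s=load("top0");crop(s,150,140,290,300,4,"c1") ;crop(s,270,140,410,300,4,"c2")
print(-s["R"].T@s["t"])
hsv=cv2.cvtColor(s["color"],cv2.COLOR_RGB2HSV)
for nm,lo,hi in(("yel",(22,120,60),(35,255,255)),("blu",(105,100,40),(125,255,255)),("grn",(50,60,20),(88,255,255)),("red",(0,170,80),(5,255,255))):
    m=cv2.inRange(hsv,lo,hi);c,_=cv2.findContours(m,0,2)
    for k in c:
        if cv2.contourArea(k)>80:print(nm,cv2.contourArea(k),cv2.boundingRect(k),cv2.minAreaRect(k),[tuple(hsv[p[0][1],p[0][0]]) for p in k[:1]])
for p in((187,257),(180,258),(194,258),(327,180),(360,253)):print(p,hsv[p[1],p[0]])
E
```

```text
[0.35345738 0.02010776 1.04997724]
yel 651.0 (170, 231, 25, 53) ((182.52891540527344, 256.7250671386719), (15.99673843383789, 52.355735778808594), 12.33908748626709) [(np.uint8(22), np.uint8(164), np.uint8(233))]
yel 549.5 (316, 151, 19, 49) ((324.9999694824219, 174.99998474121094), (47.99999237060547, 17.999996185302734), 90.0) [(np.uint8(22), np.uint8(181), np.uint8(237))]
blu 1200.5 (345, 227, 30, 53) ((359.35150146484375, 253.0148468017578), (50.647396087646484, 26.368486404418945), 84.2894058227539) [(np.uint8(114), np.uint8(109), np.uint8(141))]
blu 797.0 (227, 149, 18, 61) ((235.5, 179.0), (60.0, 17.0), 90.0) [(np.uint8(113), np.uint8(110), np.uint8(160))]
grn 679.0 (265, 247, 46, 45) ((287.000732421875, 268.9730224609375), (14.022351264953613, 51.23698425292969), 46.54815673828125) [(np.uint8(84), np.uint8(112), np.uint8(155))]
grn 777.5 (182, 230, 32, 63) ((196.46160888671875, 261.0014953613281), (60.916500091552734, 31.284561157226562), 87.79740142822266) [(np.uint8(58), np.uint8(73), np.uint8(108))]
red 526.0 (336, 228, 33, 63) ((354.3573303222656, 258.7483215332031), (31.950666427612305, 60.20378112792969), 5.44033145904541) [(np.uint8(5), np.uint8(182), np.uint8(198))]
(187, 257) [ 27 163 250]
(180, 258) [ 28 165 244]
(194, 258) [ 21 193 116]
(327, 180) [ 25 185 242]
(360, 253) [109 179 177]
```

View pics/c1.png

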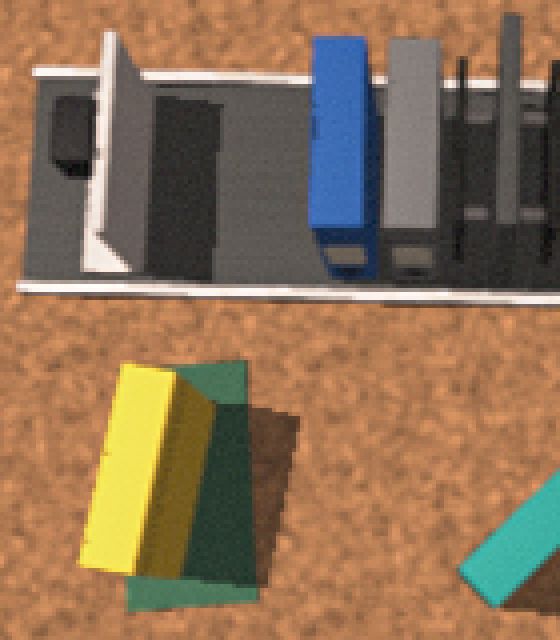

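View pics/c2.png

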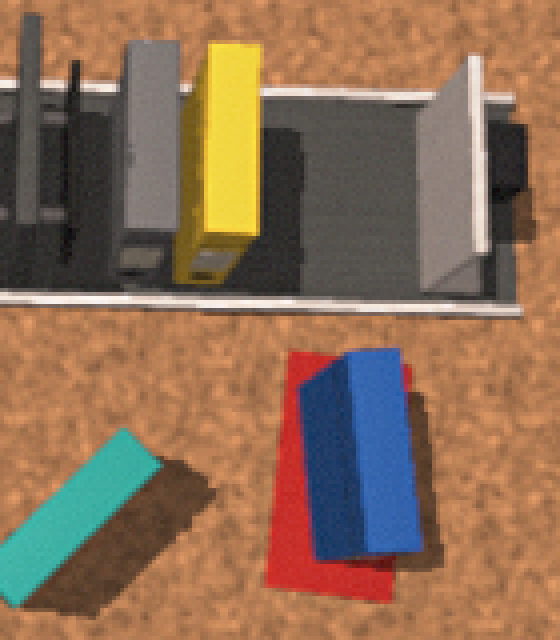

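The crops show the bright top faces clearly: the loose yellow one has corners at about (180,231), (194,233), (184,284), (170,282), and the filed yellow one spans about (322..335, 151..198). The right stop plate's top edge runs from (389,154) to (390,203).

```bash
python3 - <<'E'
from h import *
s=load("top0")
def face(name,px,z):
    P=ray(s,px,z);r=cv2.minAreaRect((P[:,:2]*1000).astype(np.float32))
    print(name,np.round(r[0],1),np.round(r[1],1),round(r[2],2))
hsv=cv2.cvtColor(s["color"],cv2.COLOR_RGB2HSV);H,S,V=cv2.split(hsv)
def comp(m,x,y):
    m=cv2.morphologyEx(m.astype(np.uint8),cv2.MORPH_OPEN,np.ones((3,3)));n,l=cv2.connectedComponents(m,connectivity=4)
    c,_=cv2.findContours((l==l[y,x]).astype(np.uint8),0,1);c=max(c,key=cv2.contourArea)
    r=cv2.minAreaRect(c); return cv2.boxPoints(r),r
my=(H>=20)&(H<=35)&(S>130)&(V>190)
mb=(H>=100)&(H<=120)&(S>120)&(V>150)
for nm,m,x,y,z in(("yel loose",my,183,257,.153),("yel filed",my,328,170,.156),("blue loose",mb,367,253,.153),("blue filed",mb,235,170,.156)):
    b,r=comp(m,x,y);print(np.round(b,1).tolist());face(nm,b,z)
def man(nm,px,z,o):face(nm,[(a/4+o[0]-.5+.125,b/4+o[1]-.5+.125) for a,b in px],z)
man("yel loose man",[(121,364),(176,371),(136,577),(80,568)],.153,(150,140))
man("grey R",[(128,41),(180,41),(179,229),(124,229)],.156,(270,140))
man("yel filed",[(209,44),(264,44),(260,236),(204,235)],.156,(270,140))
man("stop R",[(469,55),(482,55),(490,254),(474,254)],.130,(270,140))
man("red mat",[(290,350),(411,365),(393,602),(266,588)],.003,(270,140))
man("green mat",[(247,361),(259,601),(127,612)],.003,(150,140))
o=(270,140)
for nm,px,z in(("handle out top/bot x",[(527,125),(525,195)],.13),("near lip R (outer)",[(522,312),],.016),("far lip R end",[(516,97)],.016)):
    print(nm,np.round(ray(s,[(a/4+o[0]-.375,b/4+o[1]-.375) for a,b in px],z)*1000,1))
print("lip L near/far",np.round(ray(s,[(18/4+150-.375,287/4+140-.375),(33/4+150-.375,68/4+140-.375)],.016)*1000,1))
E
```

```text
[[168.89999389648438, 280.79998779296875], [180.0, 229.6999969482422], [193.8000030517578, 232.6999969482422], [182.6999969482422, 283.79998779296875]]
yel loose [426.2 196.8] [ 30.4 110.8] 79.89
[[321.0, 151.0], [334.0, 151.0], [334.0, 197.0], [321.0, 197.0]]
yel filed [ 609.7 -119.1] [ 29.3 106.9] 88.77
[[356.1000061035156, 228.10000610351562], [368.8999938964844, 226.6999969482422], [374.3999938964844, 277.0], [361.70001220703125, 278.3999938964844]]
blue loose [ 435.7 -197. ] [109.5  28.2] 4.16
[[226.60000610351562, 195.0], [228.5, 149.5], [241.0, 150.0], [239.10000610351562, 195.5]]
blue filed [611.5  89.1] [ 27.9 104.6] 88.63
yel loose man [425.5 195.9] [ 29.8 110.2] 81.25
grey R [610.8 -74.8] [ 30.3 109.2] 88.65
yel filed [ 608.6 -120.5] [ 31.  111.9] 87.31
stop R [ 608.1 -264.7] [  9.1 118.3] 89.13
red mat [ 434.1 -205.3] [ 79.1 149.9] 83.07
green mat [413.4 156.1] [ 70.5 169.1] 66.17
handle out top/bot x [[ 625.2 -294.1  130. ]
 [ 583.7 -290.5  130. ]]
near lip R (outer) [[ 535.9 -322.5   16. ]]
far lip R end [[ 677.7 -326.9   16. ]]
lip L near/far [[549.2 296.2  16. ]
 [692.  294.6  16. ]]
```

Request:
move_arm(
  increments=[
    [[22,-42,0],0.03],
    [[22,-42,0],0.03],
    [[22,-42,0],0.03],
    [[22,-42,0],0.03],
    [[22,-42,0],0],
    [[22,-42,0],0],
    [[22,-42,0],0],
    [[22,-42,0],0],
  ],
  jaw=1,
)

```text
clock: 0.95
tool_pos: [0.3669, 0.3016, 0.2211]
orientation: [179.6, -0.0, -8.8]
force: [1.0, 1.0, 0.5]
opening: 0.0876
```

Request:
move_arm(
  increments=[
    [[20,-35,3],-0.015],
    [[18,-32,2],0],
    [[10,-20,0],0],
    [[0,0,0],0],
    [[0,0,0],0],
    [[0,0,0],0],
    [[0,0,0],0],
    [[0,0,0],0],
  ],
)

```text
clock: 1.75
tool_pos: [0.4161, 0.2064, 0.2263]
orientation: [179.7, -0.0, -9.9]
force: [0.2, -0.1, -0.4]
opening: 0.088
```

```bash
cat > look.py <<'E'
import sys
from h import *
o=ctrl.get_obs();print(o["clock"],np.round(o["tool_pos"]*1000,1),np.round(o["orientation"],2),np.round(o["force"],1),round(o["opening"]*1000,1),np.round(o["joint_pos"],0))
for n in sys.argv[2:]:
    s=ctrl.snapshot(n);pickle.dump(s,open(f"{n}{sys.argv[1]}.pkl","wb"));cv2.imwrite(f"pics/{n}{sys.argv[1]}.png",s["color"][:,:,::-1])
E
python3 look.py 1 wrist
```

```text
1.75 [416.1 206.4 226.3] [ 1.7965e+02 -1.0000e-02 -9.9200e+00] [ 0.2 -0.1 -0.4] 88.0 [ 51.   0. -25.   0. -65.  29.]
```

View pics/wrist1.png

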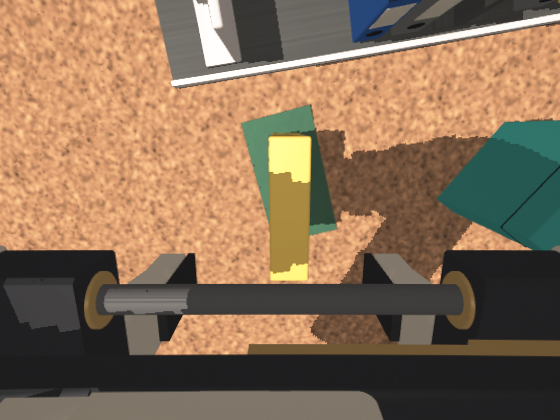

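The wrist view shows the yellow top face at columns 269-310 and rows 134-280, parallel to the image columns, so the yaw matches. I'll check the position by casting rays.

```bash
python3 - <<'E'
from h import *
s=load("wrist1")
P=ray(s,[(269,136),(310,136),(308.5,280),(270.5,280)],.153);print(np.round(P*1000,1),P.mean(0))
E
```

```text
[[482.2 200.2 153. ]
 [477.4 172.4 153. ]
 [370.4 189.4 153. ]
 [375.5 218.4 153. ]] [0.42637761 0.19510766 0.153     ]
```

Both views agree on (426, 196) and a yaw of about -9.6°. Next is aligning and descending.

Request:
move_arm(
  increments=[
    [[10,-11,0],0.005],
    [[0,0,-20],0],
    [[0,0,-25],0],
    [[0,0,-25],0],
    [[0,0,-20],0],
    [[0,0,-12],0],
    [[0,0,-8],0],
    [[0,0,0],0],
  ],
)

```text
clock: 2.6
tool_pos: [0.4258, 0.1993, 0.1131]
orientation: [179.8, -0.1, -9.2]
force: [0.9, 0.3, -0.5]
opening: 0.0878
```

Request:
move_arm(
  increments=[
    [[0,-4,0],-0.007],
    [[0,0,0],0],
    [[0,0,0],0],
    [[0,0,0],0],
    [[0,0,0],0],
    [[0,0,0],0],
    [[0,0,0],0],
    [[0,0,0],0],
  ],
)

```text
clock: 3.4
tool_pos: [0.4272, 0.1966, 0.1161]
orientation: [-180.0, -0.3, -9.6]
force: [-0.1, -0.4, 0.0]
opening: 0.0878
```

Request:
move_arm(
  increments=[
    [[0,0,0],0],
    [[0,0,0],0],
    [[0,0,0],0],
    [[0,0,0],0],
    [[0,0,0],0],
    [[0,0,0],0],
    [[0,0,0],0],
    [[0,0,0],0],
  ],
  jaw=-1,
)

```text
clock: 4.2
tool_pos: [0.4272, 0.1966, 0.1159]
orientation: [180.0, -0.3, -9.6]
force: [-0.4, -0.3, -0.5]
opening: 0.0296
```

Request:
move_arm(
  increments=[
    [[0,0,15],0],
    [[0,0,28],0],
    [[0,0,32],0],
    [[0,0,35],0],
    [[0,0,35],0],
    [[0,0,32],0],
    [[0,0,25],0],
    [[0,0,5],0],
  ],
)

```text
clock: 5.0
tool_pos: [0.4234, 0.1932, 0.328]
orientation: [179.6, 0.0, -9.6]
force: [0.5, 0.1, -1.3]
opening: 0.0298
```

Request:
move_arm(
  increments=[
    [[14,-28,0],0.02],
    [[18,-38,0],0.02],
    [[18,-38,0],0.02],
    [[18,-38,0],0.02],
    [[18,-38,0],0.02],
    [[18,-38,0],0.02],
    [[18,-38,0],0.02],
    [[18,-38,0],0],
  ],
)

```text
clock: 5.8
tool_pos: [0.5629, -0.1074, 0.3222]
orientation: [179.9, 0.4, -0.7]
force: [1.1, 0.3, -0.5]
opening: 0.0301
```

Request:
move_arm(
  increments=[
    [[18,-38,0],0],
    [[14,-28,0],0],
    [[8,-16,0],0],
    [[4,-8,0],0],
    [[0,0,0],0],
    [[0,0,0],0],
    [[0,0,0],0],
    [[0,0,0],0],
  ],
)

```text
clock: 6.6
tool_pos: [0.6062, -0.2034, 0.3122]
orientation: [-180.0, 1.2, -1.0]
force: [-0.5, 0.8, -1.5]
opening: 0.0302
```

Request:
move_arm(
  increments=[
    [[3,6,-10],-0.004],
    [[0,0,-20],0],
    [[0,0,-20],0],
    [[0,0,-20],0],
    [[0,0,-10],0],
    [[0,0,0],0],
    [[0,0,0],0],
    [[0,0,0],0],
  ],
)

```text
clock: 7.4
tool_pos: [0.6102, -0.191, 0.2311]
orientation: [-180.0, 0.8, -1.0]
force: [0.6, 0.6, -1.3]
opening: 0.03
```

```bash
python3 look.py 2 scene top
```

```text
7.4 [ 610.2 -191.   231.1] [-179.97    0.83   -0.98] [ 0.6  0.6 -1.3] 30.0 [  0.  18.  -3.  -0. -70.  89.]
```

View pics/scene2.png

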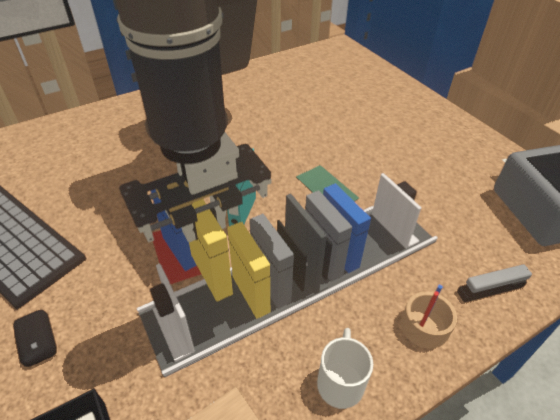

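View pics/top2.png

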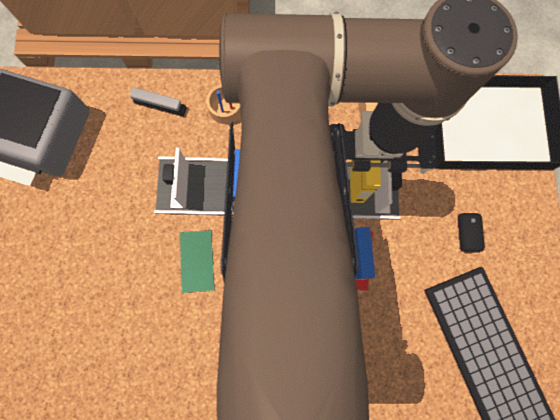

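The held box hangs upright over the free space. In the scene view its bottom is at about (215,295), between the filed yellow box and the stop. I'll lower it now.

Request:
move_arm(
  increments=[
    [[0,-4,-15],-0.004],
    [[0,-3,-20],0],
    [[0,0,-20],0],
    [[0,0,-18],0],
    [[0,0,-10],0],
    [[0,0,-4],0],
    [[0,0,0],0],
    [[0,0,0],0],
  ],
)

```text
clock: 8.3
tool_pos: [0.6108, -0.2004, 0.1404]
orientation: [-180.0, 0.5, -1.4]
force: [-1.2, 0.6, -0.7]
opening: 0.03
```

Roughly 21 mm to the floor. The y value is 3 mm too far out.

Request:
move_arm(
  increments=[
    [[-1,3,-5],0],
    [[0,0,-5],0],
    [[0,0,-4],0],
    [[0,0,-3],0],
    [[0,0,-2],0],
    [[0,0,-1],0],
    [[0,0,0],0],
    [[0,0,0],0],
  ],
)

```text
clock: 9.1
tool_pos: [0.6111, -0.1971, 0.1211]
orientation: [-180.0, 0.3, -1.3]
force: [0.3, -0.8, -1.3]
opening: 0.0296
```

```bash
python3 look.py 3 scene; python3 -c "
from h import *
crop(load('scene3'),120,180,320,380,3,'s3')"
```

```text
9.1 [ 611.1 -197.1  121.1] [-180.      0.3    -1.33] [ 0.3 -0.8 -1.3] 29.6 [ -0.  22. -11.  -0. -57.  89.]
```

View pics/s3.png

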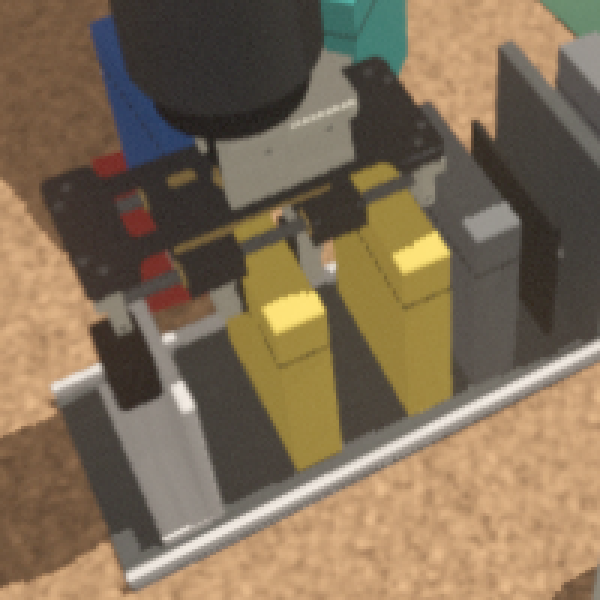

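The box's bottom corners are at about (222,335) in scene pixels, just above the floor between the filed box and the stop. A little lower until contact.

Request:
move_arm(
  increments=[
    [[0,0,-1],0],
    [[0,0,-1],0],
    [[0,0,-1],0],
    [[0,0,0],0],
    [[0,0,0],0],
    [[0,0,0],0],
    [[0,0,0],0],
    [[0,0,0],0],
  ],
)

```text
clock: 9.95
tool_pos: [0.6117, -0.1973, 0.1194]
orientation: [180.0, 0.2, -1.3]
force: [-0.9, 0.7, 0.6]
opening: 0.0295
```

Request:
move_arm(
  increments=[
    [[0,0,0],0],
    [[0,0,0],0],
    [[0,0,0],0],
    [[0,0,0],0],
    [[0,0,0],0],
    [[0,0,0],0],
    [[0,0,0],0],
    [[0,0,0],0],
  ],
  jaw=0.2,
)

```text
clock: 10.75
tool_pos: [0.6121, -0.1975, 0.1196]
orientation: [180.0, 0.1, -1.3]
force: [0.3, -0.3, -0.6]
opening: 0.0527
```

Request:
move_arm(
  increments=[
    [[0,0,10],0],
    [[0,0,20],0],
    [[0,0,25],0],
    [[0,0,25],0],
    [[0,0,25],0],
    [[0,0,20],0],
    [[0,0,0],0],
    [[0,0,0],0],
  ],
)

```text
clock: 11.55
tool_pos: [0.6111, -0.1978, 0.2545]
orientation: [179.9, 0.1, -1.3]
force: [-0.0, -0.2, -0.4]
opening: 0.0525
```

```bash
python3 look.py 4 scene wrist; python3 -c "
from h import *
crop(load('scene4'),120,180,320,380,3,'s4')"
```

```text
11.55 [ 611.1 -197.8  254.5] [ 1.799e+02  5.000e-02 -1.290e+00] [-0.  -0.2 -0.4] 52.5 [ -1.  17.  -1.   0. -72.  89.]
```

View pics/s4.png

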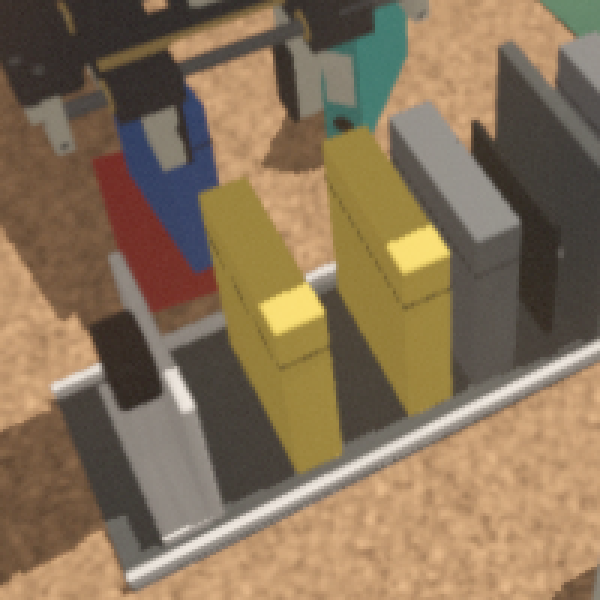

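View pics/wrist4.png

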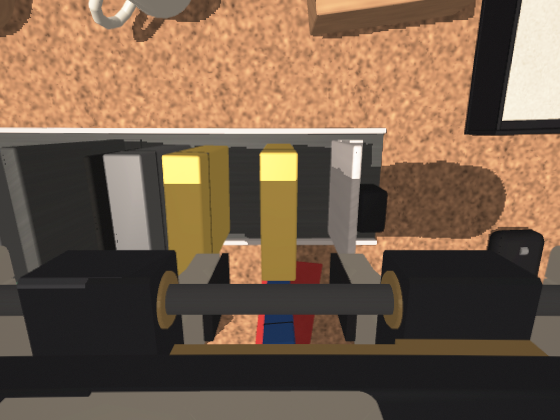

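The box stands upright and square in the lane (wrist columns 261-298). The right handle is at wrist columns 359-386, rows 186-230. I'll measure it from this closer view.

```bash
python3 - <<'E'
from h import *
s=load("wrist4")
r=lambda p,z:np.round(ray(s,p,z)*1000,1).tolist()
print("handle top corners",r([(383,187),(386,229)],.13))
print("placed box top",r([(261,146),(298,146),(296,280),(261,280)],.156))
print("filed",r([(164,153),(201,147),(163,274)],.156))
print("plate top",r([(352,143),(361,143)],.13))
crop(s,200,120,420,300,3,"w4")
E
```

```text
handle top corners [[630.7, -290.9, 130.0], [592.0, -296.1, 130.0]]
placed box top [[669.4, -186.8, 156.0], [668.8, -215.2, 156.0], [556.0, -212.8, 156.0], [556.7, -182.7, 156.0]]
filed [[665.6, -111.9, 156.0], [669.6, -140.7, 156.0], [564.3, -99.3, 156.0]]
plate top [[668.8, -262.3, 130.0], [668.7, -269.9, 130.0]]
```

View pics/w4.png

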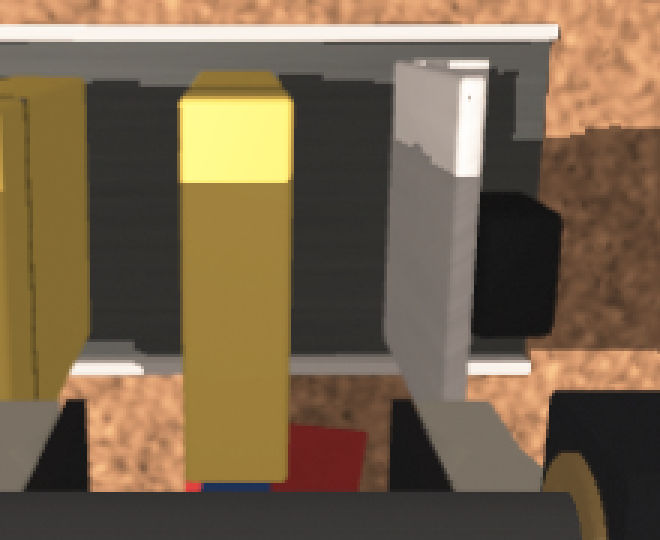

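Request:
move_arm(
  increments=[
    [[0,-18,0],-0.14],
    [[0,-18,0],-0.14],
    [[0,-18,0],-0.14],
    [[0,-18,0],-0.14],
    [[0,-18,0],-0.14],
    [[0,-18,0],-0.14],
    [[0,-18,0],-0.14],
    [[0,0,0],-0.14],
  ],
  jaw=-1,
)

```text
clock: 12.45
tool_pos: [0.6076, -0.3266, 0.2451]
orientation: [179.5, 0.8, -67.8]
force: [0.0, 1.1, -0.7]
opening: 0.0006
```

Request:
move_arm(
  increments=[
    [[0,0,-10],-0.14],
    [[0,0,-20],-0.13],
    [[0,0,-20],-0.12],
    [[0,0,-20],-0.05],
    [[0,0,0],0],
    [[0,0,0],0],
    [[0,0,0],0],
    [[0,0,0],0],
  ],
)

```text
clock: 13.25
tool_pos: [0.605, -0.3276, 0.168]
orientation: [179.0, 0.8, -94.2]
force: [0.4, -0.8, 0.3]
opening: 0.0005
```

Request:
move_arm(
  increments=[
    [[3,2,-15],0.045],
    [[0,0,-20],0],
    [[0,0,-15],0],
    [[0,0,-10],0],
    [[0,0,-6],0],
    [[0,0,0],0],
    [[0,0,0],0],
    [[0,0,0],0],
  ],
)

```text
clock: 14.05
tool_pos: [0.6115, -0.3269, 0.1062]
orientation: [179.5, 0.6, -91.3]
force: [-0.1, 0.2, -0.3]
opening: 0.0005
```

```bash
python3 look.py 5 scene wrist
```

```text
14.05 [ 611.5 -326.9  106.2] [179.54   0.64 -91.31] [-0.1  0.2 -0.3] 0.5 [-12.  28.  -4.  -1. -59.  11.]
```

View pics/scene5.png

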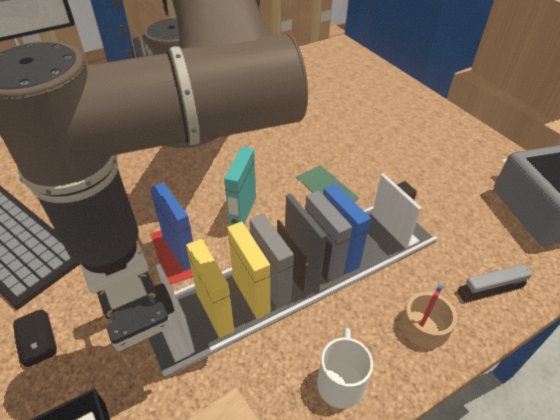

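The gripper stands outside the right stop at about (140,300), with both yellow boxes and the grey one upright. I'll approach the handle slowly.

Request:
move_arm(
  increments=[
    [[-3,4,-4],0],
    [[0,4,-2],0],
    [[0,4,0],0],
    [[0,4,0],0],
    [[0,3,0],0],
    [[0,2,0],0],
    [[0,2,0],0],
    [[0,2,0],0],
  ],
)

```text
clock: 14.95
tool_pos: [0.6086, -0.3035, 0.1008]
orientation: [179.6, 0.3, -91.3]
force: [0.5, -8.2, -3.2]
opening: 0.0004
```

Contact at y ≈ -303.5 with about 8 N. Pushing slowly.

Request:
move_arm(
  increments=[
    [[0,3,0],0],
    [[0,4,0],0],
    [[0,4,0],0],
    [[0,4,0],0],
    [[0,4,0],0],
    [[0,4,0],0],
    [[0,4,0],0],
    [[0,4,0],0],
  ],
)

```text
clock: 15.75
tool_pos: [0.609, -0.2845, 0.101]
orientation: [179.7, -0.6, -91.3]
force: [1.1, -9.0, -3.9]
opening: 0.0005
```

Request:
move_arm(
  increments=[
    [[0,4,0],0],
    [[0,4,0],0],
    [[0,4,0],0],
    [[0,4,0],0],
    [[0,4,0],0],
    [[0,4,0],0],
    [[0,4,0],0],
    [[0,4,0],0],
  ],
)

```text
clock: 16.55
tool_pos: [0.6094, -0.2637, 0.1011]
orientation: [179.8, -1.4, -91.4]
force: [-0.1, -8.4, -2.8]
opening: 0.0005
```

Request:
move_arm(
  increments=[
    [[0,4,0],0],
    [[0,4,0],0],
    [[0,4,0],0],
    [[0,4,0],0],
    [[0,4,0],0],
    [[0,4,0],0],
    [[0,4,0],0],
    [[0,4,0],0],
  ],
)

```text
clock: 17.35
tool_pos: [0.6098, -0.2427, 0.1013]
orientation: [179.8, -2.3, -91.5]
force: [0.9, -8.3, -3.7]
opening: 0.0009
```

```bash
python3 look.py 6 scene wrist
```

```text
17.35 [ 609.8 -242.7  101.3] [179.83  -2.26 -91.49] [ 0.9 -8.3 -3.7] 0.9 [ -3.  24. -12.   3. -54.   0.]
```

View pics/scene6.png

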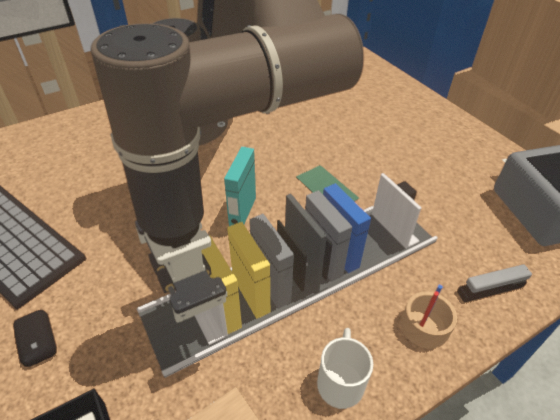

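View pics/wrist6.png

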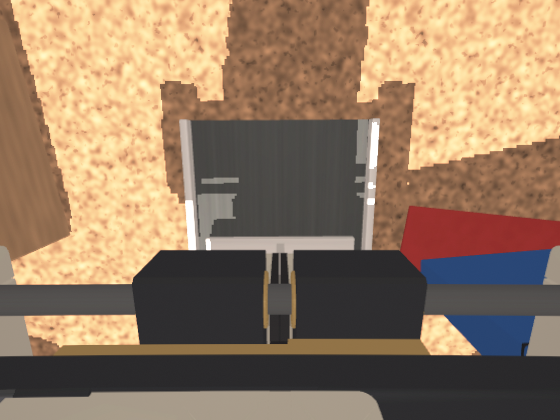

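The stop now pushes the loose box, which stays upright, and the force is a steady 8 N. The tool has tilted 2.3° under load, so I'll back off briefly to let it straighten and raise it a little.

Request:
move_arm(
  increments=[
    [[0,-5,0],0],
    [[-1,-2,4],0],
    [[0,0,3],0],
    [[0,0,0],0],
    [[0,0,0],0],
    [[0,0,0],0],
    [[0,0,0],0],
    [[0,0,0],0],
  ],
)

```text
clock: 18.25
tool_pos: [0.6091, -0.2491, 0.1096]
orientation: [179.9, -2.2, -91.5]
force: [-0.5, -1.0, 0.5]
opening: 0.0003
```

Request:
move_arm(
  increments=[
    [[0,4,0],0],
    [[0,4,0],0],
    [[0,4,0],0],
    [[0,4,0],0],
    [[0,4,0],0],
    [[0,4,0],0],
    [[0,4,0],0],
    [[0,4,0],0],
  ],
)

```text
clock: 19.05
tool_pos: [0.6093, -0.2238, 0.1096]
orientation: [179.9, -2.9, -91.5]
force: [2.1, -8.9, -2.8]
opening: 0.0002
```

Request:
move_arm(
  increments=[
    [[0,4,0],0],
    [[0,4,0],0],
    [[0,4,0],0],
    [[0,4,0],0],
    [[0,4,0],0],
    [[0,4,0],0],
    [[0,4,0],0],
    [[0,4,0],0],
  ],
)

```text
clock: 19.85
tool_pos: [0.6098, -0.2011, 0.1097]
orientation: [179.9, -3.7, -91.5]
force: [2.1, -10.5, -3.3]
opening: 0.0005
```

```bash
python3 look.py 7 scene; python3 -c "
from h import *
crop(load('scene7'),120,180,320,380,3,'s7')"
```

```text
19.85 [ 609.8 -201.1  109.7] [179.87  -3.72 -91.46] [  2.1 -10.5  -3.3] 0.5 [  1.  22. -15.   5. -53.  -6.]
```

View pics/s7.png

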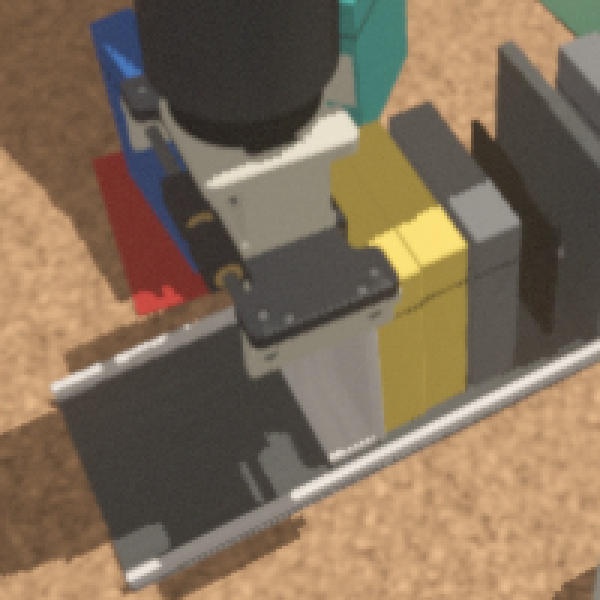

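The two yellow boxes are now flush against each other and upright, with the grey box next. From here I push in short steps and watch the force.

Request:
move_arm(
  increments=[
    [[0,3,0],0],
    [[0,3,0],0],
    [[0,3,0],0],
    [[0,3,0],0],
    [[0,3,0],0],
    [[0,3,0],0],
    [[0,3,0],0],
    [[0,3,0],0],
  ],
)

```text
clock: 20.7
tool_pos: [0.6101, -0.1864, 0.1099]
orientation: [179.8, -4.6, -91.5]
force: [1.9, -9.4, -3.0]
opening: 0.0007
```

Request:
move_arm(
  increments=[
    [[0,2,0],0],
    [[0,3,0],0],
    [[0,3,0],0],
    [[0,3,0],0],
    [[0,3,0],0],
    [[0,0,0],0],
    [[0,0,0],0],
    [[0,0,0],0],
  ],
)

```text
clock: 21.5
tool_pos: [0.6102, -0.1784, 0.11]
orientation: [179.8, -5.1, -91.5]
force: [0.3, -3.3, -0.9]
opening: 0.0005
```

```bash
python3 look.py 8 scene; python3 -c "
from h import *
crop(load('scene8'),160,180,360,380,3,'s8')"
```

```text
21.5 [ 610.2 -178.4  110. ] [179.78  -5.12 -91.47] [ 0.3 -3.3 -0.9] 0.5 [  4.  22. -17.   6. -53. -10.]
```

View pics/s8.png

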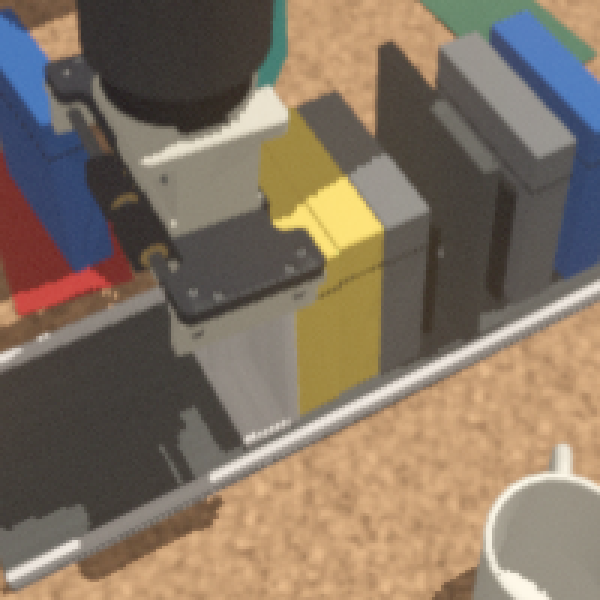

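All three boxes are flush and upright, and the grey one is just short of the black pad. The force was still 8-9 N while moving. Continuing in small steps, each call ending on a push so that the force shows.

Request:
move_arm(
  increments=[
    [[0,0,0],0],
    [[0,0,0],0],
    [[0,0,0],0],
    [[0,0,0],0],
    [[0,3,0],0],
    [[0,3,0],0],
    [[0,3,0],0],
    [[0,3,0],0],
  ],
)

```text
clock: 22.35
tool_pos: [0.6102, -0.1713, 0.1101]
orientation: [179.7, -5.5, -91.5]
force: [3.1, -15.0, -4.8]
opening: 0.0004
```

The force rose to 15 N, so the pad is engaged. A little more.

Request:
move_arm(
  increments=[
    [[0,0,0],0],
    [[0,0,0],0],
    [[0,0,0],0],
    [[0,0,0],0],
    [[0,2,0],0],
    [[0,3,0],0],
    [[0,3,0],0],
    [[0,3,0],0],
  ],
)

```text
clock: 23.15
tool_pos: [0.6101, -0.1684, 0.1101]
orientation: [179.6, -6.1, -91.5]
force: [3.6, -17.8, -6.4]
opening: 0.0002
```

About 18 N in total: roughly 9 N of stop friction and 8 N from the pad, rising 1 N per mm as described. Backing off.

Request:
move_arm(
  increments=[
    [[0,-1,0],0],
    [[0,-2,0],0],
    [[0,-4,0],0],
    [[0,-8,0],0],
    [[0,-10,0],0],
    [[0,-15,0],0],
    [[0,-15,0],0],
    [[0,-10,0],0],
  ],
)

```text
clock: 23.95
tool_pos: [0.6103, -0.237, 0.1104]
orientation: [179.7, -6.0, -91.4]
force: [0.4, 0.2, -0.4]
opening: 0.0005
```

Request:
move_arm(
  increments=[
    [[0,-20,0],0],
    [[0,-20,0],0],
    [[0,-20,0],0],
    [[0,-20,20],0],
    [[0,-20,30],0],
    [[0,-20,30],0],
    [[0,-20,30],0],
    [[0,0,10],0],
  ],
)

```text
clock: 24.75
tool_pos: [0.605, -0.391, 0.2306]
orientation: [179.2, -5.9, -91.7]
force: [0.1, -0.5, 0.1]
opening: 0.0005
```

```bash
python3 look.py 9 scene top; python3 -c "
from h import *
crop(load('scene9'),160,180,360,380,3,'s9')
crop(load('top9'),230,130,420,300,3,'t9')"
```

```text
24.75 [ 605.  -391.   230.6] [179.24  -5.94 -91.72] [ 0.1 -0.5  0.1] 0.5 [-14.  23.   3.   6. -69.  10.]
```

View pics/s9.png

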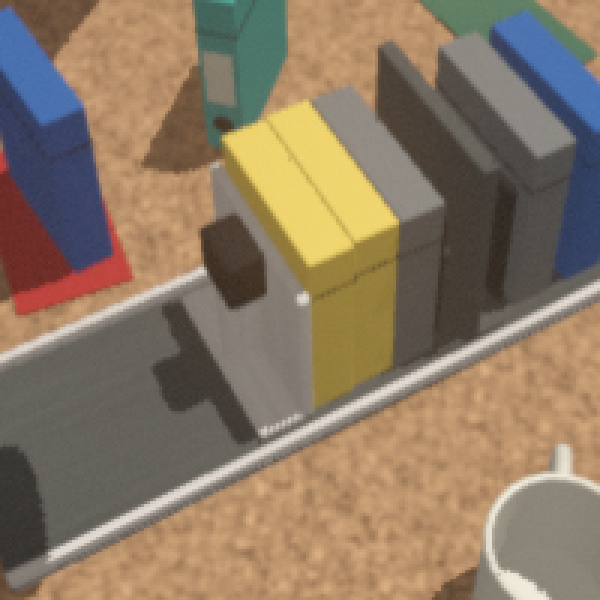

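View pics/top9.png

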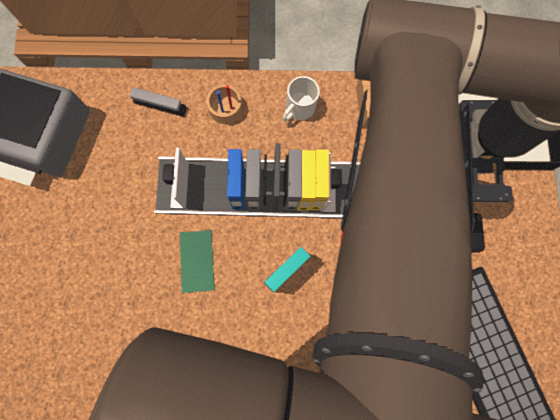

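The pack is flush against the pad with the stop against it. In top it spans columns 287-330, with the handle at about (336,178), and the left lane looks unchanged. I'll check the spacing and squareness with numbers.

```bash
python3 - <<'E'
from h import *
s=load("top9");s0=load("top0")
crop(s,280,140,350,220,8,"t9z")
hsv=cv2.cvtColor(s["color"],cv2.COLOR_RGB2HSV);H,S,V=cv2.split(hsv)
m=((H>=20)&(H<=35)&(S>130)&(V>190)).astype(np.uint8);m[:, :270]=0
c=max(cv2.findContours(m,0,1)[0],key=cv2.contourArea);b=cv2.boxPoints(cv2.minAreaRect(c))
P=ray(s,b,.156)*1000;r=cv2.minAreaRect(P[:,:2].astype(np.float32));print("yellow pair",r)
a=np.abs(s["color"][140:225,150:275].astype(int)-s0["color"][140:225,150:275]).max(2);print("left lane changed px",(a>40).sum())
E
```

```text
yellow pair ((611.8339233398438, -91.44060516357422), (58.65561294555664, 111.84819030761719), 89.27661895751953)
left lane changed px 0
```

View pics/t9z.png

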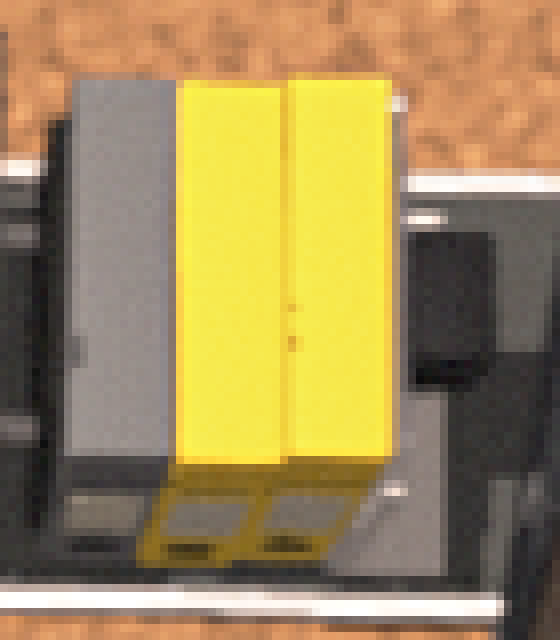

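The pack is square and tight: the pair's width is 58.7 mm against a nominal 60, and no pixels changed in the left lane. The loose box's rack y works out near -92 mm and the limit is -90 mm, so I want that number more exactly before handing in.

```bash
python3 - <<'E'
from h import *
from scipy.ndimage import gaussian_filter1d
s=load("top9");s0=load("top0")
def edge(s,row,c0,c1,ch):
    I=s["color"][row].astype(float);I=I.min(1) if ch=='min' else (I[:,ch] if isinstance(ch,int) else I.max(1)-I.min(1))
    g=np.abs(np.gradient(gaussian_filter1d(I,.6)));k=c0+np.argmax(g[c0:c1])
    a,b,c=g[k-1],g[k],g[k+1];return k+.5*(a-c)/(a-2*b+c)
u=np.array([.0222,.99975]);
def ry(P):return P[:,:2]@u*1000
# pack: outer edge loose, mid, yellow/grey, from saturation channel
for nm,a,b in(("grey/filed",298,306),("loose outer",326,334)):
    px=[(edge(s,r,a,b,'sat'),r) for r in range(156,194)];y=ry(ray(s,px,.156));print(nm,np.median(y),y.std())
# rack ends: lip rows (white vs cork) on top0
im=s0["color"]
for nm,rows,a,b in(("L far",(157,158,159),150,168),("L near",(210,211,212,213),148,166),("R far",(163,164,165),392,406),("R near",(216,217,218),392,408)):
    out=[]
    for r in rows:
        e=edge(s0,r,a,b,'min');out.append((round(e,1),round(float(ry(ray(s0,[(e,r)],.016))[0]),1)))
    print(nm,out)
# plates (top z .13): white top edge columns, left and right at start
for nm,a,b in(("Lplate",165,195),("Rplate",378,402)):
    for r in (165,175,185,195):print(nm,r,im[r,a:b].min(1).tolist())
E
python3 -c "
from h import *
s=load('top0');crop(s,140,145,190,225,8,'eL');crop(s,370,145,420,225,8,'eR')"
```

```text
grey/filed -47.22807627314278 0.1446389408386792
loose outer -108.36661215857958 0.4179677729547197
L far [(np.float64(157.8), 310.0), (np.float64(157.6), 310.3), (np.float64(158.0), 309.1)]
L near [(np.float64(153.8), 309.3), (np.float64(153.6), 309.6), (np.float64(153.6), 309.4), (np.float64(157.2), 300.4)]
R far [(np.float64(398.1), -310.4), (np.float64(398.1), -310.3), (np.float64(398.0), -310.1)]
R near [(np.float64(400.0), -310.4), (np.float64(400.1), -310.6), (np.float64(400.0), -310.3)]
Lplate 165 [40, 46, 44, 44, 47, 48, 47, 40, 49, 133, 213, 234, 191, 114, 90, 92, 90, 89, 90, 85, 87, 89, 89, 68, 48, 41, 39, 43, 42, 40]
Lplate 175 [61, 58, 54, 53, 55, 53, 54, 32, 78, 204, 233, 207, 140, 87, 85, 91, 90, 90, 87, 91, 90, 89, 80, 58, 40, 42, 44, 45, 48, 43]
Lplate 185 [88, 85, 89, 91, 86, 83, 99, 171, 222, 226, 216, 154, 91, 86, 87, 88, 88, 91, 88, 85, 95, 91, 66, 42, 44, 41, 42, 46, 48, 42]
Lplate 195 [89, 85, 91, 87, 87, 91, 165, 215, 225, 224, 173, 105, 83, 88, 87, 88, 86, 89, 87, 90, 87, 75, 53, 42, 45, 43, 44, 46, 40, 47]
Rplate 165 [124, 122, 122, 126, 125, 126, 124, 122, 126, 173, 213, 216, 168, 123, 126, 141, 149, 155, 160, 160, 123, 85, 85, 83]
Rplate 175 [118, 124, 128, 123, 125, 126, 124, 127, 122, 125, 194, 219, 178, 99, 36, 38, 39, 38, 39, 39, 39, 42, 34, 49]
Rplate 185 [124, 122, 123, 120, 120, 120, 125, 122, 123, 120, 184, 217, 211, 145, 48, 32, 39, 31, 44, 36, 39, 41, 31, 39]
Rplate 195 [122, 122, 121, 126, 124, 123, 126, 125, 118, 126, 182, 213, 211, 156, 68, 41, 42, 43, 44, 45, 42, 48, 41, 40]
```

View pics/eL.png

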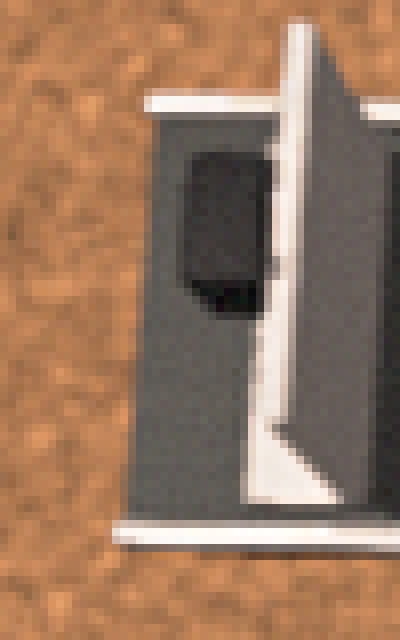

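View pics/eR.png

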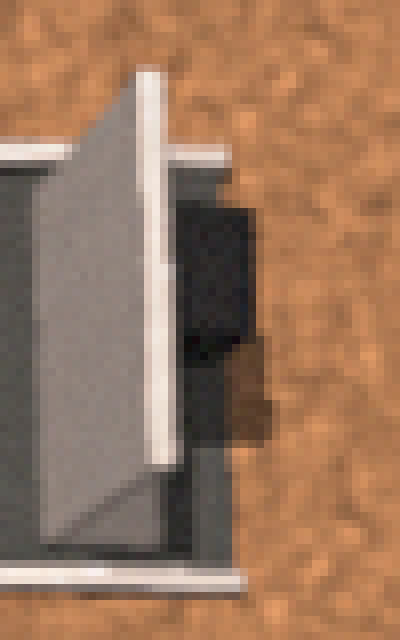

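```bash
python3 - <<'E'
from h import *
a=ctrl.snapshot("scene")["color"].astype(int);b=load("scene9")["color"].astype(int);z=load("scene0")["color"].astype(int)
print("moved since last look",(np.abs(a-b).max(2)[180:400,140:450]>40).sum(),"blue loose vs start px diff",(np.abs(a-z).max(2)[185:265,150:200]>60).sum())
print(ctrl.get_obs()["clock"],ctrl.get_obs()["force"]);print(ctrl.close_job())
E
```

```text
moved since last look 19 blue loose vs start px diff 240
24.9 [-0.28709453 -0.50280504 -0.87036836]
the job is handed in; nothing more can be done
None
```

I put the yellow box from the green intake mat into the right (-y) lane, between the filed yellow box and that lane's stop. Then I pushed the stop in slowly until the pad pushed back, and handed the job in at 24.9 s. It reported no verdict.

**Push force:** it was 8–10 N while the stop slid, then 15 N and finally about 18 N as the pad gave, rising about 1 N per mm. That is roughly 8–9 N on the pack, well under the 25 N limit. I could not measure the stop's pressing force after letting go. I infer from the pad's compression that it is above 2 N.

**Checks that came out well:**
- All three boxes of the lane stand upright, square and flush, with the stop plate against the pack.
- The loose yellow box sits about 92 mm from the rack's middle, where at least 90 mm is required. That is a margin of about 2 mm, with an uncertainty of about 1 mm.
- In the top view, no pixels changed in the left lane.
- The arm was clear of everything at the end.

**Checks that were less clear:**
- **Tool tilt:** the tool tilted to about 6° during the push and did not straighten when unloaded. This did not visibly disturb the boxes.
- **Blue box on the red mat:** comparing its area with the first image showed 240 differing pixels. I put this down to the arm's changed shadows or the arm itself but did not check further. In the picture after the push it still stands on the mat.
- **Rack area:** 19 pixels differed between the last two pictures. I did not trace these either.

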